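# Push a sample home in the gloss reader and press its sunken measure key

## Task

With closed fingertips, push the wooden sample along the channel of the gloss reader until it is fully home, flat against the reading head; do not lift it. Only then reach down into the round well and press its sunken key all the way down for a moment, then let it come up and draw clear. Leave the key in the square well and all the other things alone.

Things in the scene. Friction and masses are not known exactly. Their poses are not given: they have to be found in the camera images.
- reader: Bench gloss reader, fixed to the table. Grey base plate 10 mm thick, its top 10 mm above the table. Origin on the table plane; the plate covers x -150 to +150, y -160 to +110 mm. x runs along the sample channel from its open near end to the reading head, z up. Behind the key blocks a plain casing 30 mm high stands on the plate at x 50 to 140, y -140 to -40 mm
- stop (a point): Foot of the stop: the flat face of the reading head (95 x 106 x 75 mm high), at plate height, middle of the channel; at x +50, y +55 mm of the reader and with its axes. The channel runs from here 190 mm towards -x, 57 mm wide between two straight rails 6 mm thick and 12 mm high above the plate
- sample_center (a point): Centre of the loose mid-brown wooden sample lying flat on the base plate in the channel, 80 mm (x, along the channel) by 51 mm (y) by 26 mm high, 60 to 110 g. It starts 40 to 85 mm short of the stop. Fully home, this centre is 40 mm before the stop, at x = +10 mm of the reader
- round_mouth (a point): Centre of the mouth of the ROUND well (48 mm diameter, 30 mm deep, vertical), at the top face of its key block: grey, 84 x 84 x 50 mm high, fixed on the base plate (top 60 mm above the table). The two key blocks stand one behind the other along the right side of the plate, either may be the nearer; they differ only in the shape of the well
- square_mouth (a point): Centre of the mouth of the SQUARE well (48 x 48 mm, 30 mm deep) on the other key block, of the same size; its key wipes the reader's memory and is to be left alone
- round_key (a joint): Travel of the measure key, in m: 0 is up, 0.006 is fully down. Black round key 24 mm across in the middle of the round well, its top 18 mm below the mouth when up; a spring returns it (1.5 N to start, 5 N fully down)
- square_key (a joint): Travel of the like key in the square well: 0 up, 0.006 fully down, same spring
- disc_center (a point): Bystander, loose, to be left where it is: steel reference disc, 32 mm across and 14 mm high, standing on the base plate between channel and key blocks; this point is its centre
- beech_center (a point): Bystander, loose, to be left where it is: pale wooden sample 110 x 50 x 20 mm lying on the table beside the reader; this point is its centre
- walnut_center (a point): Bystander, loose, to be left where it is: dark wooden sample 90 x 60 x 22 mm lying on the table to the left; this point is its centre
- straightedge_center (a point): Bystander, loose, to be left where it is: flat steel bar 280 x 30 x 5 mm lying on the table along the right side of the reader; this point is its centre
- tile_center (a point): Bystander, loose, to be left where it is: white tile 100 x 100 x 8 mm lying on the table to the right; this point is its centre
- mug: Bystander, loose, to be left where it is: blue mug 80 mm across, 90 mm high, on the right; origin under its centre
Mind the look-alikes: they are no part of the job. What is shaped like the part that bears sample_center but blue, pink or purple is not meant.

How it is judged:
On the way, in this order (a step that is already met when the one before it is completed fails the run):
1. the sample is home against the reading head (x of sample_center in the frame of reader between 0.006 and 0.014 m and y of sample_center in the frame of reader between 0.045 and 0.065 m and angle between the x axis of sample_center and the x axis of reader, either way round below 0.06 rad and angle between sample_center's own z axis and vertical below 0.06 rad), for 0.2 s.
2. the key in the round well is pressed all the way down (all of step 1 and value of joint round_key above 0.0045 m), for 0.15 s.
At the end, for the whole second after the job is handed in: The sample lies flat and square (0.06 rad) in the channel, within 4 mm of the stop, the measure key has been pressed after that (at least 4.5 of its 6 mm for 0.15 s) and is up again, the key in the square well is up and was never pressed, and the other things are within 15 mm of where they were (all of step 1 and value of joint each of round_key, square_key below 0.001 m and distance of each of disc_center, beech_center, walnut_center, straightedge_center, tile_center, mug from where it was at the start of the episode below 0.015 m); the robot touches nothing.
It fails at once if the key in the square well is pressed (value of joint square_key above 0.002 m).
It fails at once if the measure key is pressed before the sample is home (value of joint round_key above 0.0025 m and not (x of sample_center in the frame of reader between 0.006 and 0.014 m and y of sample_center in the frame of reader between 0.045 and 0.065 m and angle between the x axis of sample_center and the x axis of reader, either way round below 0.06 rad and angle between sample_center's own z axis and vertical below 0.06 rad)).
It fails at once if the sample is lifted off the base plate (more than 8 mm) (height (world z) of sample_center above 0.031 m).
It fails at once if the sample is tipped up (angle between sample_center's own z axis and vertical above 0.25 rad).
It fails at once if a bystander is moved more than 15 mm (distance of any of disc_center, beech_center, walnut_center, straightedge_center, tile_center, mug from where it was at the start of the episode above 0.015 m).
It also fails if it takes over 42 s, if anything falls off the work surface, if the arm or the gripper's body presses on something with over 40 N, if the wrist force passes 120 N, or if a joint passes its speed limit or range.

## Robot

A 6-joint arm with a two-finger parallel gripper is mounted at the origin on the work surface. World frame = base frame: x ahead of the robot, y to its left, z up, the work surface at z = 0. Lengths are in m, angles in rad, forces in N, time in s.
With the tool pointing down it reaches from about 0.275 to 0.825 m from the base axis. Payload 4.9 kg.
Tool frame: the origin (TCP) lies at the very end of the fingers, on their centre line; the grasp point (between the pads) lies 19 mm behind it (r.grip_point_offset is the distance from the TCP to the grasp point, in m); z points along the fingers, x is the direction in which the jaws open and shut, and the axes are right-handed (so a half turn about z gives the same grasp; the last joint's range is limited). The gripper opens to 85 mm and grips with 20 to 120 N. Pads are 22 mm wide; open, the fingers measure 114 mm over their backs; the gripper's body (76 mm by 85 mm) begins 54 mm behind the grasp point. The pads swing forward as they close: fully open they stand 13 mm farther back than shut.
Start: joints at [1.207, 0.326, -0.193, 1.052, 0, 1.437], TCP at [0.125, 0.536, 0.231] pointing down, gripper open.
Joint ranges: [-2.65, 2.65], [-0.97, 1.79], [-1.3, 1.35], [-1.93, 2.1], [-1.47, 1.37], [-3.14, 3.14]. Speed limits (rad/s): [2.57, 2.57, 3.14, 3.14, 3.14, 3.14].

## Interface

Orientations are given as a unit quaternion [w, x, y, z].
In Python, from station import r gives the robot as it stands.
- The arm moves only by the tool play_rows, never from a script. Its argument "rows" is a list of rows, each a list of 7 numbers: the shift along the world's x, y, z in cm, then the turn, a rotation vector about the world's x, y, z in degrees, then the gripper's target within -1 to 1 (shut at 1, half-way at 0, fully open at -1). In form: [[tx, ty, tz, wx, wy, wz, hand], ...]. A call has 1 to 20 rows; each row shifts and turns the commanded pose from where the row before left it; what a row does not reach is not made up. A row lasts 1/10 s, in which the tool goes at most 50 mm and 8.59 degrees, less where a joint would pass 70% of its speed; a pose out of reach is approached as far as the arm can. A call is refused whole if a number of a shift passes 5 or a number of a turn 8.59, either way. A call with a gripper value outside its range is refused whole. The fingers move at their own pace and stop on an object; "squeeze" is the grip in N (left out, the last holds). Time passes only in rows, so rows that do not move let the fingers close. It gives the time, the measured TCP pose, the force and the opening at its end, in the units of the state.
- r.get_state(): the state, without advancing time (a new reading comes with each control period).
- r.get_image(name): name is "side" or "top"; returns a dict with "frame" (384x512x3 uint8, red, green, blue), "z_map" (384x512 float32, m along the optical axis (not along the pixel's ray), 0 where there is no reading), "vertical_fov" (degrees; the focal length in pixels is half the picture's height over the tangent of half this angle, whatever the lens; pixels are square), "cx", "cy" (the principal point, pixels), "world_from_camera" (4x4, takes a point from camera to world coordinates). Camera axes: x right, y down, z forward; pixel columns grow to the right and rows downward; lengths in m; the calibration is good to about 2 mm. A picture is of the moment at which its call begins.
- r.job_done(): hands the job in, once; it reports no verdict.
Trained networks look in a picture, given as the dict that the camera call returned (one of the last four; its "shot" number tells which), for a name from the list of things; names that differ only in an ending like _2 or _b are one class to them, and where a whole thing is asked for, a point or a joint stands for the part that bears it (a point fixed in the world has none). Each returns a list of dicts, best first, with "conf" (0 to 1); they miss things now and then, are a little off and sometimes report something else, mostly with a low value. They report only what shows in the picture. A call takes as long as a camera call. They do not tell look-alikes from the thing itself.
- r.boxes_of(label, picture): "rect" ([left, top, width, height] in pixels, round what is visible of it).
- r.place_of(label, picture): "uv" ([column, row] in pixels: a listed point, or the origin of a listed thing).
The state is a dict: "clock": time; "joint_pos": joint angles; "qvel": joint speeds; "effort": joint torques, N m; "position": TCP position; "tool_rot": TCP orientation; "contact_force": force on the tool from outside, world axes, zero at the start; "wrist_torque": the same for the moment, N m; "width": finger opening in m.
Only numpy, scipy, OpenCV 4.12 (cv2) and the standard library are available. Lean on these libraries where they do the work, as an engineer would, in place of code of your own. Each camera call takes 0.05 s, during which the arm holds its last target.

## Working session

There is one attempt and no reset: what is moved stays moved. The work goes in short steps, Python scripts to look and compute and a tool call to move; the robot and the scene stay as the last step left them, time stands still between calls to the robot, and variables do not carry over. Pictures are saved under pics/ and viewed, and the job is handed in when it is done.

Besides the shell and the picture viewer there is one more tool, called after "Call:" in YAML: its name, and indented under it one key for each argument. play_rows: Moves the arm, as the interface text tells. Its arguments: {"type":"object","properties":{"rows":{"type":"array","items":{"type":"array","items":{"type":"number"}}},"squeeze":{"type":"number"}},"required":["rows"]}

```bash
ls; mkdir -p pics
cat > h.py <<'E'
import numpy as np, cv2
from station import r
def K(p):
    f=p["frame"].shape[0]/2/np.tan(np.radians(p["vertical_fov"])/2); return f,p["cx"],p["cy"]
def w_of(p,u,v,z=None):
    f,cx,cy=K(p); T=np.array(p["world_from_camera"])
    d=np.array([(u-cx)/f,(v-cy)/f,1.])
    if z is None:
        d=d*p["z_map"][int(round(v)),int(round(u))]; return T[:3,:3]@d+T[:3,3]
    R=T[:3,:3]@d; return T[:3,3]+R*(z-T[2,3])/R[2]
def cloud(p):
    f,cx,cy=K(p); T=np.array(p["world_from_camera"]); Z=p["z_map"]
    v,u=np.mgrid[:Z.shape[0],:Z.shape[1]]
    P=np.stack([(u-cx)/f*Z,(v-cy)/f*Z,Z],-1)@T[:3,:3].T+T[:3,3]; P[Z==0]=np.nan; return P
def px(p,X):
    f,cx,cy=K(p); T=np.linalg.inv(np.array(p["world_from_camera"])); c=T[:3,:3]@np.array(X)+T[:3,3]; return c[0]/c[2]*f+cx,c[1]/c[2]*f+cy
def save(p,n,crop=None,s=1):
    im=p["frame"][:,:,::-1]
    if crop: im=im[crop[1]:crop[3],crop[0]:crop[2]]
    cv2.imwrite(n,cv2.resize(im,None,fx=s,fy=s,interpolation=cv2.INTER_CUBIC))
E
python3 - <<'E'
from h import *
import pickle
for n in ["top","side"]:
    p=r.get_image(n); save(p,f"pics/{n}0.png",s=1.5); pickle.dump(p,open(n+"0.pkl","wb"))
    print(n,np.array(p["world_from_camera"])[:3,3])
    for l in ["reader","stop","sample_center","round_mouth","square_mouth","disc_center","round_key","square_key","beech_center","walnut_center","straightedge_center","tile_center","mug"]:
        q=r.place_of(l,p)[:3]
        print(l,[(np.round(a["uv"],1).tolist(),round(a["conf"],2),np.round(w_of(p,*a["uv"]),3).tolist()) for a in q])
print(r.get_state())
E
```

```text
pics
top [ 0.32158083 -0.02471441  1.11506716]
reader [([231.8, 161.7], 0.74, [0.631, 0.051, 0.014]), ([263.4, 193.3], 0.58, [0.531, -0.044, 0.033])]
stop [([218.7, 140.2], 0.78, [0.696, 0.092, 0.02])]
sample_center [([158.4, 179.1], 0.86, [0.573, 0.267, 0.027]), ([269.8, 256.6], 0.84, [0.349, -0.063, 0.03]), ([209.3, 171.1], 0.82, [0.596, 0.115, 0.037])]
round_mouth [([260.7, 195.4], 0.59, [0.523, -0.036, 0.042])]
square_mouth [([269.5, 164.4], 0.56, [0.62, -0.062, 0.027])]
disc_center [([241.7, 162.5], 0.65, [0.624, 0.021, 0.03])]Traceback (most recent call last):
  File "<stdin>", line 7, in <module>
ValueError: it knows: beech_center, disc_center, mug, reader, round_mouth, sample_center, square_mouth, stop, straightedge_center, tile_center, walnut_center
```

Run:
```python
from h import *
import pickle
for n in ["top","side"]:
    p=r.get_image(n); save(p,f"pics/{n}0.png",s=1.5); pickle.dump(p,open(n+"0.pkl","wb"))
    print(n,np.array(p["world_from_camera"])[:3,3])
    for l in ["reader","stop","sample_center","round_mouth","square_mouth","disc_center","mug","straightedge_center","walnut_center"]:
        q=r.place_of(l,p)[:3]
        print(l,[(np.round(a["uv"],1).tolist(),round(a["conf"],2),np.round(w_of(p,*a["uv"]),3).tolist()) for a in q])
print(r.get_state())
```

```text
top [ 0.32158083 -0.02471441  1.11506716]
reader [([231.8, 160.7], 0.93, [0.635, 0.052, 0.01]), ([416.6, 161.8], 0.2, [0.613, -0.473, 0.088])]
stop [([221.2, 141.1], 0.71, [0.695, 0.085, 0.016])]
sample_center [([142.9, 220.8], 0.89, [0.448, 0.304, 0.03]), ([267.0, 255.3], 0.76, [0.352, -0.055, 0.027]), ([206.4, 257.6], 0.72, [0.344, 0.117, 0.028])]
round_mouth [([258.8, 194.7], 0.68, [0.525, -0.031, 0.043])]
square_mouth [([270.3, 163.5], 0.75, [0.621, -0.064, 0.032])]
disc_center [([300.4, 181.6], 0.48, [0.572, -0.155, 0.008]), ([241.3, 158.6], 0.45, [0.637, 0.022, 0.027])]
mug [([416.0, 158.1], 0.93, [0.623, -0.47, 0.093]), ([219.0, 140.4], 0.31, [0.695, 0.091, 0.023]), ([241.5, 160.5], 0.2, [0.632, 0.022, 0.025])]
straightedge_center [([300.7, 183.3], 0.56, [0.567, -0.156, 0.007])]
walnut_center [([85.3, 230.9], 0.89, [0.418, 0.47, 0.024])]
side [ 0.42802084 -1.20633414  1.06200541]
reader [([287.9, 197.9], 0.66, [0.638, -0.027, 0.063]), ([275.2, 180.2], 0.54, [0.611, 0.112, 0.034])]
stop [([298.0, 188.4], 0.83, [0.694, 0.091, 0.008])]
sample_center [([202.5, 218.3], 0.79, [0.347
[... 488 characters left out ...]
ck': 1.35, 'joint_pos': array([ 1.20680319e+00,  3.26202983e-01, -1.92622213e-01,  1.05199566e+00,
        4.07003760e-05,  1.43659881e+00]), 'qvel': array([ 6.70556923e-04, -6.17609423e-04,  1.02820812e-04, -2.65757389e-04,
       -2.85807731e-05, -1.64819277e-04]), 'effort': array([-5.55669294e-05, -4.43324840e+01,  2.62762749e+01,  1.05788447e-03,
       -2.56635622e-04, -2.34798911e-06]), 'position': array([0.12525638, 0.53555528, 0.23127076]), 'tool_rot': array([-1.12272615e-05,  7.83510857e-01,  6.21378094e-01, -2.09393370e-05]), 'contact_force': array([-0.39023925, -0.89453341, -0.06308626]), 'wrist_torque': array([ 0.01934633, -0.02409602,  0.01607914]), 'width': 0.08553696888162594}
```

View pics/top0.png

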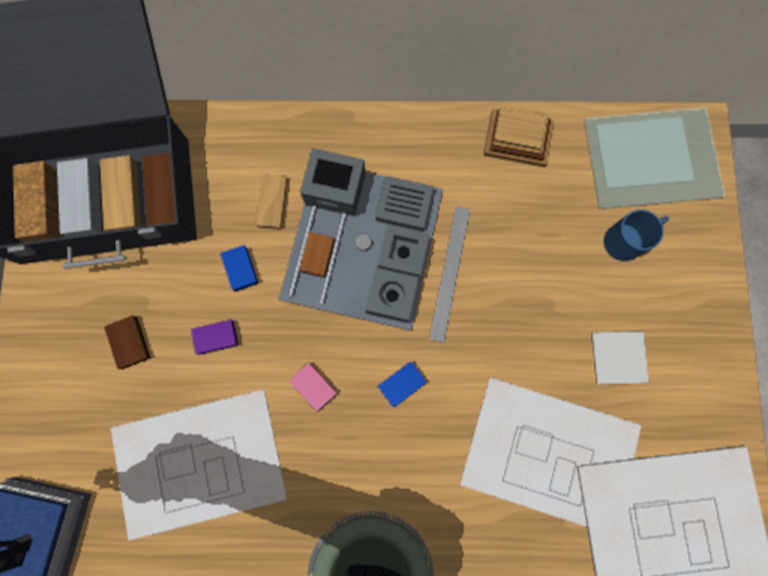

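View pics/side0.png

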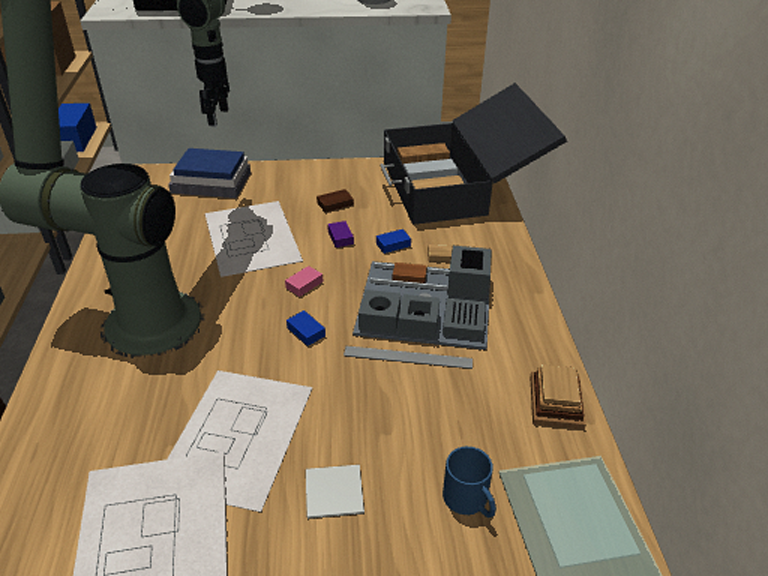

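The mid-brown block in the channel at (317,255) in the 1.5x top view is the sample. The blue, purple and pink blocks outside the reader are look-alikes. The round well is the nearer block at (392,294), the square one is at (403,252). Next I fit the reader pose from depth and enlarge that area.

Run:
```python
from h import *
import pickle
p=pickle.load(open("top0.pkl","rb"))
save(p,"pics/crop0.png",crop=(180,90,310,230),s=5/1.25)
P=cloud(p); 
sub=P[95:225,180:300]
z=sub[...,2]
def rect(lo,hi,name,clip=None):
    m=((z>lo)&(z<hi)).astype(np.uint8)
    n,l,s,c=cv2.connectedComponentsWithStats(m)
    for i in range(1,n):
        if s[i,4]>60:
            q=sub[l==i]; b=cv2.minAreaRect((q[:,:2]*1000).astype(np.float32))
            print(name,s[i,4],"rect",np.round(b[0],1),np.round(b[1],1),round(b[2],1),"z",np.round(np.median(q[:,2]),4), "px",np.round(c[i]+[180,95],1))
rect(.075,.10,"head"); rect(.052,.07,"blocks"); rect(.033,.047,"casing/sample"); rect(.005,.015,"plate"); rect(.028,.045,"sample")
```

```text
head 1177 rect [742.4  80.6] [107.6  97. ] 78.3 z 0.0869 px [221.  118.1]
blocks 85 rect [697.2  89.5] [104.5  11.9] 83.0 z 0.0617 px [218.8 135.6]
blocks 1269 rect [562.3 -46.4] [ 85.4 175.5] 76.1 z 0.0614 px [264.1 182.2]
casing/sample 968 rect [708.3 -59.8] [99.9 91.5] 77.7 z 0.0415 px [268.9 134.9]
casing/sample 450 rect [601.8 113.1] [51.4 80.3] 77.9 z 0.0371 px [210.1 169.2]
casing/sample 74 rect [602.7 -60.4] [35.9 28.1] 87.9 z 0.0414 px [268.8 168.7]
casing/sample 83 rect [521.9 -38.6] [32.8 39.8] 74.1 z 0.0417 px [261.3 196.2]
plate 3334 rect [633.3  20.9] [275.5 309.8] 77.3 z 0.0112 px [234.7 174. ]
plate 294 rect [664.7  99.7] [55.6 69.4] 77.3 z 0.0113 px [216.9 148.8]
plate 318 rect [ 532.6 -143.8] [ 31.4 187.1] 77.8 z 0.0069 px [294.7 200.4]
sample 945 rect [708.3 -59.8] [99.9 91.5] 77.7 z 0.0414 px [268.8 135.2]
sample 63 rect [697.1  88.9] [106.1  17.5] 86.9 z 0.036 px [220.8 138.4]
sample 475 rect [601.8 113.1] [51.5 80.3] 77.9 z 0.037 px [210.3 169.4]
sample 228 rect [609.3 -58.4] [47.7 42.1] 77.0 z 0.0328 px [268.4 166.9]
sample 188 rect [521.  -35.7] [43.9 42.9] 89.7 z 0.0327 px [260.5 196.3]
```

View pics/crop0.png

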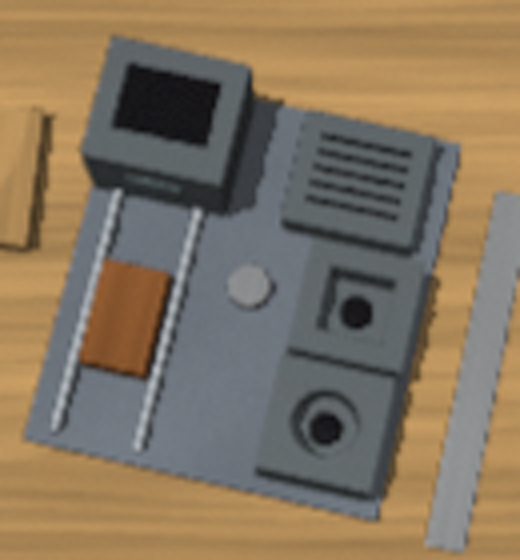

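Run:
```python
from h import *
import pickle
yaw=np.radians(-12.3); ex=np.array([np.cos(yaw),np.sin(yaw)]); ey=np.array([-ex[1],ex[0]]); o=np.array([.635,.0482])
rd=lambda w: np.round([1000*(w[:2]-o)@ex,1000*(w[:2]-o)@ey],1)
for n in ["top","side"]:
    p=pickle.load(open(n+"0.pkl","rb")); g=p["frame"].max(2)
    for nm,uv in [("round",(261,197) if n=="top" else (252,201)),("square",(269,168) if n=="top" else (280,205))]:
        u,v=uv; w=np.zeros_like(g); w[v-9:v+10,u-9:u+10]=1
        m=((g<25)&(w>0)).astype(np.uint8)
        N,l,s,c=cv2.connectedComponentsWithStats(m)
        for i in range(1,N):
            if s[i,4]>8:
                W=w_of(p,*c[i],z=.042); print(n,nm,s[i,:5],c[i],np.round(W,4),rd(W))
p=pickle.load(open("top0.pkl","rb"));P=cloud(p);Q=(P[...,:2]-o); X=Q@ex*1000;Y=Q@ey*1000
m=(P[...,2]>.056)&(P[...,2]<.066)&(Y<-30)&(abs(X)<160)
# ring: non-top pixels within block footprint, projected on z=.06
from scipy import ndimage
lab,k=ndimage.label(m); b=np.bincount(lab.ravel()); b[0]=0; blk=lab==b.argmax()
hole=ndimage.binary_fill_holes(blk)&~blk; lh,k=ndimage.label(hole)
for i in range(1,k+1):
    a=(lh==i)
    if a.sum()>30:
        cs=np.argwhere(a).mean(0); W=w_of(p,cs[1],cs[0],z=.0605); print("hole",a.sum(),cs[::-1],np.round(W,4),rd(W))
print("block X",np.percentile(X[blk],[1,99]),"Y",np.percentile(Y[blk],[1,99]))
d=[w_of(p,241.5,161)]; print("disc",rd(d[0]))
```

```text
side round [250 204   6   3  12] [252.75 205.  ] [ 0.5181 -0.0307  0.042 ] [ -97.4 -102. ]
side square [276 207   7   3  15] [278.86666667 208.33333333] [ 0.6049 -0.0537  0.042 ] [  -7.7 -105.9]
hole 212 [260.58018868 195.80188679] [ 0.5182 -0.0356  0.0605] [ -96.2 -106.8]
block X [-138.11433258  -54.68819419] Y [-148.11444527  -65.3528487 ]
disc [  0.3 -27.3]
```

Call:
play_rows:
  rows:
    - [2.57,-2.55,-0.3,0,0,0.8,1]
    - [2.57,-2.55,-0.3,0,0,0,1]
    - [2.57,-2.55,-0.3,0,0,0,1]
    - [2.57,-2.55,-0.3,0,0,0,1]
    - [2.57,-2.55,-0.3,0,0,0,1]
    - [2.57,-2.55,-0.3,0,0,0,1]
    - [2.57,-2.55,-0.3,0,0,0,1]
    - [2.57,-2.55,-0.3,0,0,0,1]
    - [2.57,-2.55,-0.3,0,0,0,1]
    - [2.57,-2.55,-0.3,0,0,0,1]
    - [2.57,-2.55,-0.3,0,0,0,1]
    - [2.57,-2.55,-0.3,0,0,0,1]
    - [2.57,-2.55,-0.3,0,0,0,1]
    - [2.57,-2.55,-0.3,0,0,0,1]
    - [2.57,-2.55,-0.3,0,0,0,1]
    - [2.57,-2.55,-0.3,0,0,0,1]
    - [0,0,0,0,0,0,1]
    - [0,0,0,0,0,0,1]

```text
clock: 3.15
position: [0.5365, 0.127, 0.1829]
tool_rot: [-0.0, 0.78, 0.626, -0.0]
contact_force: [0.6, 0.3, 0.2]
width: 0.0002
```

Call:
play_rows:
  rows:
    - [0,0,-2,0,0,0,1]
    - [0,0,-2,0,0,0,1]
    - [0,0,-2,0,0,0,1]
    - [0,0,-2,0,0,0,1]
    - [0,0,-2,0,0,0,1]
    - [0,0,-2,0,0,0,1]
    - [0,0,0,0,0,0,1]
    - [0,0,0,0,0,0,1]

```text
clock: 3.95
position: [0.5356, 0.1284, 0.0636]
tool_rot: [-0.0, 0.779, 0.627, -0.0]
contact_force: [0.4, 0.0, 0.7]
width: -0.0003
```

Run:
```python
from h import *
p=r.get_image("side"); save(p,"pics/side1.png",crop=(210,140,350,240),s=5)
for l in ["sample_center"]:
    print([(np.round(a["uv"],1).tolist(),round(a["conf"],2),np.round(w_of(p,*a["uv"]),3).tolist()) for a in r.place_of(l,p)])
q=r.get_image("top"); save(q,"pics/top1.png",crop=(180,90,310,230),s=4)
```

```text
[([201.6, 218.6], 0.9, [0.344, -0.074, 0.029]), ([226.6, 155.0], 0.64, [0.438, 0.296, 0.026]), ([273.3, 183.2], 0.59, [0.602, 0.091, 0.037]), ([200.2, 188.0], 0.55, [0.337, 0.098, 0.022]), ([261.8, 157.4], 0.47, [0.575, 0.264, 0.031])]
```

View pics/side1.png

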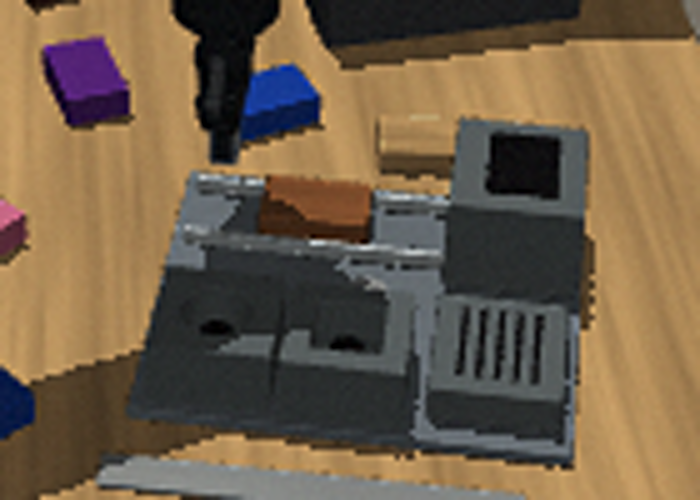

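View pics/top1.png

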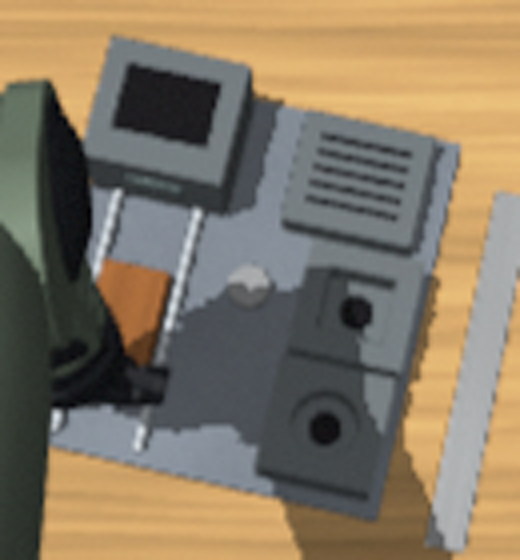

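The tip is clear behind the sample (side crop: tip at (225,160), sample rear edge at about (262,230)). I lower between the rails and correct 2 mm sideways.

Call:
play_rows:
  rows:
    - [-0.04,-0.2,-1,0,0,0,1]
    - [0,0,-1,0,0,0,1]
    - [0,0,-1,0,0,0,1]
    - [0,0,-1.2,0,0,0,1]
    - [0,0,0,0,0,0,1]
    - [0,0,0,0,0,0,1]
    - [0,0,0,0,0,0,1]

```text
clock: 4.8
position: [0.5363, 0.1256, 0.0214]
tool_rot: [0.0, 0.779, 0.627, 0.0]
contact_force: [-0.1, 0.4, 0.4]
width: -0.0001
```

Call:
play_rows:
  rows:
    - [0.49,-0.106,0,0,0,0,1]
    - [0.49,-0.106,0,0,0,0,1]
    - [0.49,-0.106,0,0,0,0,1]
    - [0.49,-0.106,0,0,0,0,1]
    - [0.49,-0.106,0,0,0,0,1]
    - [0.49,-0.106,0,0,0,0,1]
    - [0.49,-0.106,0,0,0,0,1]
    - [0.49,-0.106,0,0,0,0,1]
    - [0.49,-0.106,0,0,0,0,1]
    - [0.49,-0.106,0,0,0,0,1]
    - [0.49,-0.106,0,0,0,0,1]
    - [0.49,-0.106,0,0,0,0,1]
    - [0.49,-0.106,0,0,0,0,1]
    - [0,0,0,0,0,0,1]
    - [0,0,0,0,0,0,1]

```text
clock: 6.3
position: [0.5999, 0.1117, 0.0213]
tool_rot: [0.0, 0.779, 0.627, 0.0]
contact_force: [-0.1, -0.5, -0.6]
width: -0.0002
```

Call:
play_rows:
  rows:
    - [0.1,-0.02,0,0,0,0,1]
    - [0.1,-0.02,0,0,0,0,1]
    - [0.1,-0.02,0,0,0,0,1]
    - [0.1,-0.02,0,0,0,0,1]
    - [0.1,-0.02,0,0,0,0,1]
    - [0,0,0,0,0,0,1]

```text
clock: 6.9
position: [0.605, 0.1107, 0.0213]
tool_rot: [0.0, 0.779, 0.627, 0.0]
contact_force: [-0.5, -0.2, 0.6]
width: 0.0002
```

Run:
```python
from h import *
p=r.get_image("side"); save(p,"pics/side2.png",crop=(230,150,350,230),s=6)
```

```text
(no output)
```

View pics/side2.png

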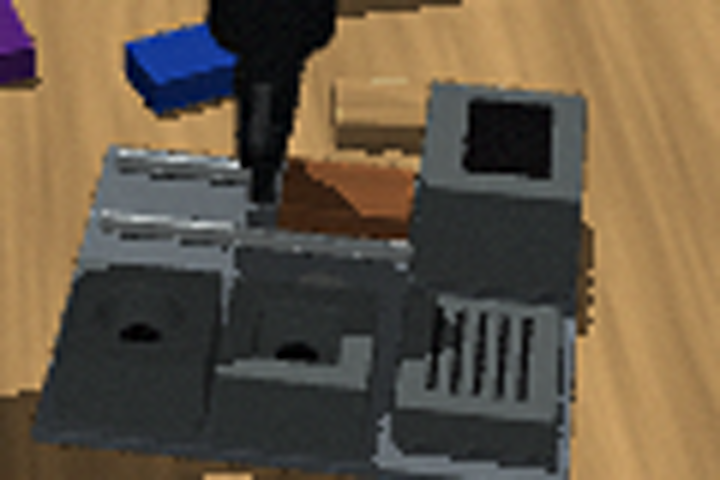

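The sample now sits close to the head, with its front edge at about (415,200) in the crop. I continue slowly until the force rises.

Call:
play_rows:
  rows:
    - [0.1,-0.02,0,0,0,0,1]
    - [0.1,-0.02,0,0,0,0,1]
    - [0,0,0,0,0,0,1]

```text
clock: 7.25
position: [0.607, 0.1103, 0.0213]
tool_rot: [0.0, 0.779, 0.627, 0.0]
contact_force: [0.4, 0.6, -0.4]
width: 0.0003
```

Call:
play_rows:
  rows:
    - [0.1,-0.02,0,0,0,0,1]
    - [0.1,-0.02,0,0,0,0,1]
    - [0,0,0,0,0,0,1]

```text
clock: 7.55
position: [0.6081, 0.1101, 0.0212]
tool_rot: [-0.001, 0.779, 0.627, -0.0]
contact_force: [-3.6, 0.1, 2.5]
width: 0.0003
```

Call:
play_rows:
  rows:
    - [0.1,-0.02,0,0,0,0,1]
    - [0.1,-0.02,0,0,0,0,1]
    - [0,0,0,0,0,0,1]
    - [0,0,0,0,0,0,1]

```text
clock: 7.95
position: [0.6081, 0.1101, 0.021]
tool_rot: [-0.002, 0.779, 0.627, -0.002]
contact_force: [-8.1, 1.2, 6.1]
width: 0.0
```

The tip has stopped and force is building, so the sample is against the head. I back off straight, then raise and check.

Call:
play_rows:
  rows:
    - [-0.49,0.106,0,0,0,0,1]
    - [-0.98,0.21,0,0,0,0,1]
    - [-0.98,0.21,0,0,0,0,1]
    - [-0.98,0.21,0,0,0,0,1]
    - [0,0,2,0,0,0,1]
    - [0,0,3,0,0,0,1]
    - [0,0,3,0,0,0,1]
    - [0,0,3,0,0,0,1]
    - [-0.5,-4,0,0,0,0,1]
    - [-0.9,-4,0,0,0,0,1]
    - [-0.9,-4,0,0,0,0,1]
    - [-0.8,-3,0,0,0,0,1]
    - [0,0,0,0,0,0,1]
    - [0,0,0,0,0,0,1]

```text
clock: 9.35
position: [0.5451, -0.0333, 0.1314]
tool_rot: [-0.0, 0.78, 0.626, 0.0]
contact_force: [-0.1, 0.2, 0.0]
width: 0.0001
```

Run:
```python
from h import *
yaw=np.radians(-12.3); ex=np.array([np.cos(yaw),np.sin(yaw)]); ey=np.array([-ex[1],ex[0]]); o=np.array([.635,.0482])
print(r.get_state()["position"])
for n in ["side","top"]:
    p=r.get_image(n); save(p,f"pics/{n}3.png",crop=(230,140,350,230) if n=="side" else (180,90,310,230),s=6 if n=="side" else 4)
    P=cloud(p); Q=P[...,:2]-o; X=Q@ex*1000; Y=Q@ey*1000
    f=p["frame"].astype(int); 
    m=(f[...,0]>f[...,2]*1.8)&(P[...,2]>.03)&(P[...,2]<.044)&(abs(Y-55)<34)&(abs(X)<110)
    q=np.c_[X[m],Y[m]].astype(np.float32); print(n,m.sum(),cv2.minAreaRect(q) if m.sum()>5 else None)
```

```text
[ 0.54508655 -0.03327754  0.13136443]
side 212 ((10.514719009399414, 52.50981140136719), (78.33125305175781, 59.334861755371094), 2.077162742614746)
top 311 ((11.155082702636719, 60.08702850341797), (39.83149719238281, 81.9142837524414), 89.50457763671875)
```

View pics/side3.png

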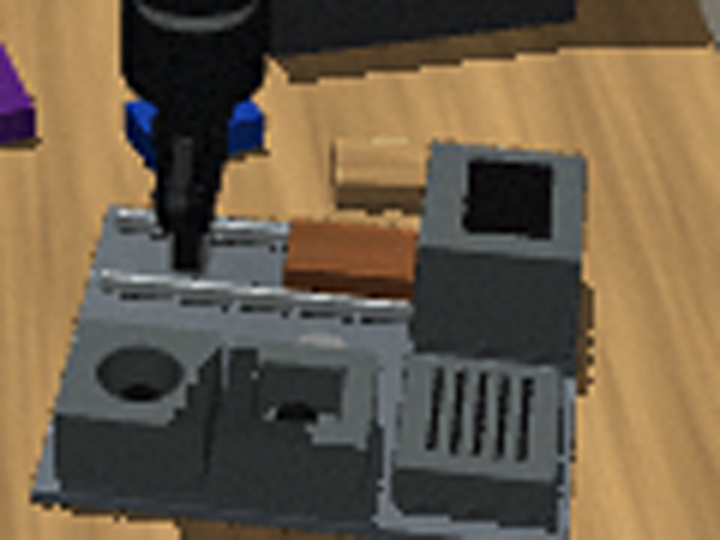

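View pics/top3.png

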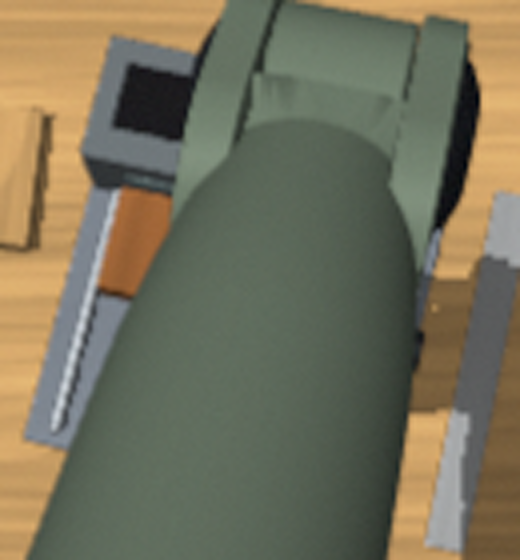

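The sample is home: its centre is at x≈10.5–11 mm and square to within about 1–2°. In the side crop the round mouth is at (140,373), the near block. I move over it and recheck its centre.

Call:
play_rows:
  rows:
    - [-1.3,-0.1,0,0,0,0,1]
    - [-1.4,-0.1,-1,0,0,0,1]
    - [0,0,-2,0,0,0,1]
    - [0,0,-2,0,0,0,1]
    - [0,0,0,0,0,0,1]
    - [0,0,0,0,0,0,1]

```text
clock: 10.05
position: [0.5184, -0.0341, 0.0813]
tool_rot: [-0.0, 0.779, 0.627, -0.0]
contact_force: [0.7, 0.3, -0.2]
width: 0.0001
```

Run:
```python
from h import *
p=r.get_image("side"); save(p,"pics/side4.png",crop=(225,150,315,230),s=8)
print(w_of(p,253.3,202.2,z=.06), px(p,r.get_state()["position"]), px(p,[.518,-.0355,.06]),r.get_state()["position"])
```

```text
[ 0.51941182 -0.03722046  0.06      ] (np.float64(253.1832823461071), np.float64(196.66894079883613)) (np.float64(252.84537779900572), np.float64(201.88692672464725)) [ 0.51908816 -0.03437897  0.0819159 ]
```

View pics/side4.png

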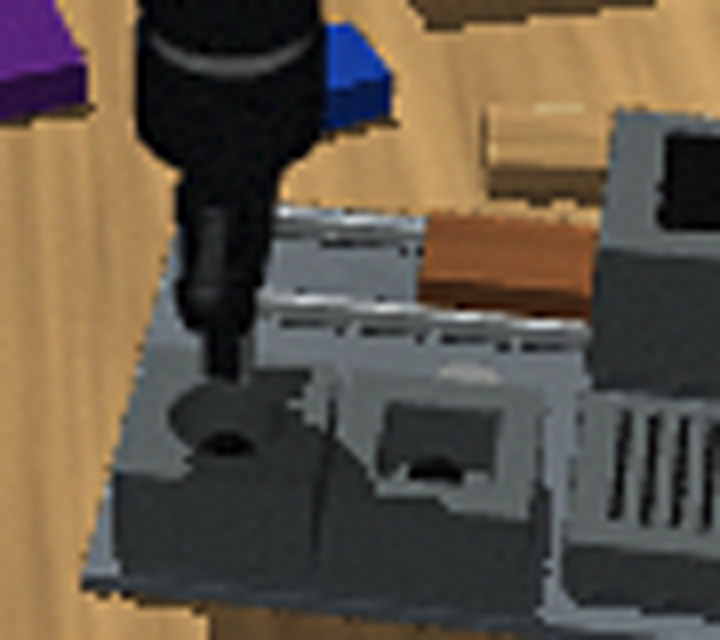

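The two cameras agree on the mouth within about 2 mm, and the tip is over it at (225,375) in the crop. Going down in steps.

Call:
play_rows:
  rows:
    - [0,-0.15,0,0,0,0,1]
    - [0,0,-1,0,0,0,1]
    - [0,0,-1,0,0,0,1]
    - [0,0,-1,0,0,0,1]
    - [0,0,-0.5,0,0,0,1]
    - [0,0,0,0,0,0,1]

```text
clock: 10.7
position: [0.5174, -0.0364, 0.045]
tool_rot: [-0.001, 0.779, 0.627, -0.001]
contact_force: [-0.4, -0.4, -0.4]
width: -0.0001
```

Call:
play_rows:
  rows:
    - [0,0,-0.3,0,0,0,1]
    - [0,0,-0.3,0,0,0,1]
    - [0,0,-0.3,0,0,0,1]
    - [0,0,0,0,0,0,1]

```text
clock: 11.1
position: [0.5188, -0.0367, 0.0374]
tool_rot: [0.0, 0.779, 0.627, 0.0]
contact_force: [-0.2, -0.5, 3.8]
width: 0.0003
```

Spring contact felt (3.8 N at z=37.4 mm). I press to the bottom and hold.

Call:
play_rows:
  rows:
    - [0,0,-0.15,0,0,0,1]
    - [0,0,-0.15,0,0,0,1]
    - [0,0,0,0,0,0,1]
    - [0,0,0,0,0,0,1]
    - [0,0,0,0,0,0,1]

```text
clock: 11.6
position: [0.5189, -0.0367, 0.0358]
tool_rot: [0.001, 0.779, 0.627, 0.0]
contact_force: [-4.4, 2.1, 16.5]
width: 0.0001
```

Bottomed: z=35.8 mm against the expected 36 mm, with force well above the 5 N spring. Drawing straight up and clear.

Call:
play_rows:
  rows:
    - [0,0,0,0,0,0,1]
    - [0,0,0.5,0,0,0,1]
    - [0,0,1,0,0,0,1]
    - [0,0,2,0,0,0,1]
    - [0,0,3,0,0,0,1]
    - [0,0,4,0,0,0,1]
    - [0,0,4,0,0,0,1]
    - [-3,3,1,0,0,0,1]
    - [-3,3,0,0,0,0,1]
    - [-3,3,0,0,0,0,1]
    - [-3,3,0,0,0,0,1]
    - [-3,3,0,0,0,0,1]
    - [-3,3,0,0,0,0,1]
    - [-3,3,0,0,0,0,1]
    - [-3,3,0,0,0,0,1]
    - [-3,3,0,0,0,0,1]
    - [0,0,0,0,0,0,1]
    - [0,0,0,0,0,0,1]

```text
clock: 13.4
position: [0.2478, 0.2339, 0.1895]
tool_rot: [0.0, 0.778, 0.628, 0.0]
contact_force: [-1.0, -0.4, 0.3]
width: -0.0001
```

Run:
```python
from h import *
import pickle
yaw=np.radians(-12.3); ex=np.array([np.cos(yaw),np.sin(yaw)]); ey=np.array([-ex[1],ex[0]]); o=np.array([.635,.0482])
for n in ["side","top"]:
    p=r.get_image(n); p0=pickle.load(open(n+"0.pkl","rb")); save(p,f"pics/{n}5.png",crop=(180,90,310,230) if n=="top" else (230,140,350,230),s=4 if n=="top" else 5)
    P=cloud(p); Q=P[...,:2]-o; X=Q@ex*1000; Y=Q@ey*1000
    f=p["frame"].astype(int); 
    m=(f[...,0]>f[...,2]*1.8)&(P[...,2]>.03)&(P[...,2]<.044)&(abs(Y-55)<34)&(abs(X)<110)
    print(n,m.sum(),cv2.minAreaRect(np.c_[X[m],Y[m]].astype(np.float32)))
    for t,(u,v) in {"round":(262,197),"square":(269,168)}.items():
        if n=="top": print(t,"key z now/before",P[v-1:v+2,u-1:u+2,2].mean(),cloud(p0)[v-1:v+2,u-1:u+2,2].mean())
print(r.get_state()["contact_force"])
```

```text
side 205 ((10.329069137573242, 54.43598937988281), (78.27421569824219, 59.15702819824219), 1.8256044387817383)
top 444 ((11.473674774169922, 55.317317962646484), (81.35221099853516, 49.18019104003906), 0.4213067591190338)
round key z now/before 0.04331851959457237 0.04288793112612694
square key z now/before nan 0.04391472498684449
[-0.79879054 -0.00816286 -0.9928018 ]
```

View pics/top5.png

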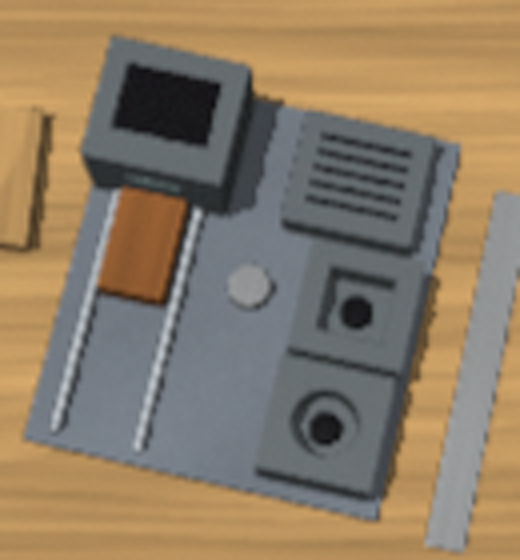

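The sample sits against the head at (145,245), the round key is up at (327,428), and the disc, beech and straightedge are unmoved. Handing in.

```bash
python3 -c "
from station import r
print(r.job_done())"
```

```text
the job is handed in; nothing more can be done
None
```

The sample is home against the reading head, and the key in the round well was pressed after that and has come back up. I handed the job in at about 13.5 s on the robot clock. The interface gave no verdict.

- **Sample:** I pushed it along the channel with closed fingertips until they stopped moving and the force had built to about 8–10 N. The last pictures put its centre at x ≈ 10.3–11.5 mm and y ≈ 54–55 mm of the reader. The top view shows it square to 0.4°. The side view gave about 1.8°, but its fit also caught the sample's side face, so I trust the top view.
- **Round key:** I pressed it until it bottomed at z = 35.8 mm (36 mm expected) with about 16 N, and held it for about 0.4 s. Its top is now back at 43.3 mm measured, against 42.9 mm before, so it is up.
- **Square key:** I never reached into that well. The last depth check there had no reading, so I only have the picture, which looks unchanged.
- **Other things:** In the last top crop, the disc and the visible parts of the pale sample and the straightedge look unmoved. I did not re-measure the dark sample, tile or mug, but the arm never came near them.

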